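# Bring the cue lathe's tailstock up to the handle and clamp it

## Robot

A 6-joint arm with a two-finger parallel gripper is mounted at the origin on the work surface. World frame = base frame: x ahead of the robot, y to its left, z up, the work surface at z = 0. Lengths are in m, angles in rad, forces in N, time in s.
With the tool pointing down it reaches from about 0.35 to 0.85 m from the base axis. Payload 8.1 kg.
Tool frame: the origin (TCP) lies at the very end of the fingers, on their centre line; the grasp point (between the pads) lies 19 mm behind it; x points along the fingers, y is the direction in which the jaws open and shut, and the axes are right-handed (so a half turn about x gives the same grasp; the last joint's range is limited). The gripper opens to 93 mm and grips with 3 to 60 N. Pads are 15 mm wide; open, the fingers measure 128 mm over their backs; the gripper's body (75 mm by 188 mm) begins 65 mm behind the grasp point.
Start: joints at [1.186, 0.13, 1.488, -0, 1.523, -0.085], TCP at [0.177, 0.573, 0.219] pointing down, gripper open.
Joint ranges: [-2.96, 2.96], [-0.89, 2.26], [0.02, 2.5], [-1.34, 4.48], [0, 2.73], [-2.66, 2.66]. Speed limits (rad/s): [2.39, 2.39, 2.79, 3.14, 3.14, 3.14].

## Interface

Orientations are given as a rotation vector (axis times angle).
In Python, from plant import * gives the robot as it stands. The module is installed in compiled form; this text tells all that it offers.
- The arm moves only by the tool apply_moves, never from a script. Its argument "series" is a list of rows, each an object with "jaw": the gripper's target within -1 to 1 (shut at 1, half-way at 0, fully open at -1); "linear": the shift along the tool's x, y, z normalised to -1 to 1, where 1 is 0.6 m, a list of three; "roll": the turn about the tool's x normalised to -1 to 1, where 1 is 30 degrees. A call has 1 to 20 rows; each row is the pose to reach, as a shift and turn from the pose measured when the call began, along the tool's axes at that moment; what a row does not reach only later rows make up. A row lasts 1/8 s, in which the tool goes at most 62.5 mm and 10.7 degrees, less where a joint would pass 70% of its speed; a pose out of reach is approached as far as the arm can. A call with a number of a shift or a turn outside -1 to 1 is refused whole. A call with a gripper value outside its range is refused whole. The fingers move at their own pace and stop on an object; "force" is the grip in N (left out, the last holds). Time passes only in rows, so rows that repeat a pose let the fingers close. It gives the time, the measured TCP pose, the force and the opening at its end, in the units of the state.
- read_state(): the state, without advancing time (a new reading comes with each control period).
- read_camera(name): name is "scene" or "top" or "wrist"; returns a dict with "pixels" (384x512x3 uint8, blue, green, red), "intrinsics" (3x3 intrinsics, pixels), "rvec" (rotation vector, rad) and "tvec" (3), from world to camera coordinates, as OpenCV has them; the wrist camera has in their place "tool_from_camera" (4x4, takes a point from camera to tool coordinates, whose origin is the TCP and whose axes are the tool frame's). Camera axes: x right, y down, z forward; pixel columns grow to the right and rows downward; lengths in m; the calibration is good to about 2 mm. The wrist camera is an equidistant fisheye: a pixel r from the principal point sees the ray r / f radians off the axis. A picture is of the moment at which its call begins: read the wrist's pose just before it. There is no depth.
- close_job(): hands the job in, once; it reports no verdict.
The state is a dict: "t": time; "q": joint angles; "dq": joint speeds; "joint_torque": joint torques, N m; "tool_pos": TCP position; "orientation": TCP orientation; "force": force on the tool from outside, world axes, zero at the start; "wrist_torque": the same for the moment, N m; "opening": finger opening in m.
Only numpy, scipy, OpenCV 4.12 (cv2) and the standard library are available. Lean on these libraries where they do the work, as an engineer would, in place of code of your own. Each camera call takes 0.05 s, during which the arm holds its last target. There are 200 camera calls.

## Task

The cue handle in the lathe chuck needs its live centre: with the fingertips, push the tailstock's cam lever all the way back to free the clamp, then push the tailstock gently forward along the bed until the live centre is fully home in the end of the handle, and push the lever all the way forward again so that the tailstock is clamped there. Only push with the fingers, do not take hold of the lever or the tailstock, and leave the loose things on the bench and bed where they are.

Things in the scene. Friction and masses are not known exactly. Their poses are not given: they have to be found in the camera images.
- lathe: Cue lathe fixed on the bench. Origin on the bench under the bed's centre line, below the middle of the tailstock when home. x: level, across the bed, away from the robot; y: along the bed to the chuck (the tailstock's forward). Rails' tops 50 mm up, x +-42, y -310 to 490 mm. Spindle axis 125 mm up, x = 0. Steady at y = 213 to 236, 176 high; chuck from y = 283; headstock from 350, 212 high.
- cue_end (a point): Centre of the flat butt end of the cue handle (32 mm diameter, black with rings) that sticks out of the chuck towards the tailstock, with a small centre hole. Axes as the lathe. Fixed to the lathe.
- tailstock (a joint): How far the tailstock stands back from home, m: 0 = live centre fully home in the handle's end (hard stop), grows backwards (lathe -y), up to 0.13; starts at 0.04 to 0.09. Grey casting: foot 78 x 90 mm, web, round barrel of radius 24 mm on the spindle axis (top 149 mm up), live centre in front. Slides at about 5 N with the cam at its low point; clamped, it holds some 60 N.
- tailstock_rear (a point): Centre of the flat round rear face (radius 22 mm) of the tailstock's barrel, facing away from the chuck, 125 mm above the bench: the place to push. Moves with the tailstock; axes as the lathe (y = forward). The barrel runs 105 mm forward from this face.
- centre_tip (a point): Tip of the live centre's steel cone at the front of the tailstock, 149 mm ahead of tailstock_rear. Fully home it stands 4 mm inside the handle's centre hole.
- cam_lever (a joint): Cam lever angle, rad: 0 = clamped (stop; lever leans 0.436 rad from upright towards the chuck), grows as it swings back away from the chuck, 1.05 = the cam's low point, free (stop; lever leans 0.614 rad back). Starts at 0 to 0.1. It stays where it is left; about 0.25 N m frees it, about 0.4 N m clamps it.
- lever_ball (a point): Centre of the black ball (radius 12 mm) at the end of the cam lever, on the robot's side of the tailstock, 105 mm from the pivot; below it a steel rod of radius 5 mm. z axis along the lever from pivot to ball, x axis as the lathe's. Ball centre above the bench: 173 mm clamped, 164 mm at the low point.
- lever_pivot (a point): Point on the cam's axis in the plane in which the lever swings: 78 mm above the bench, 52 mm from the bed's centre line on the robot's side, 55 mm ahead of tailstock_rear. The axis is level, along the lathe's x. Moves with the tailstock. z axis along the lever to the ball.
- tape_roll: Loose roll of paper tape, diameter 94 mm, 24 mm high, lying flat beside the lathe on the robot's side. Origin under its centre. Leave alone.
- sanding_block: Loose cork sanding block 60 x 100 x 29 mm beside the lathe on the robot's side. Origin under its centre. Leave alone.
- craft_knife: Loose black-handled craft knife, 140 mm long, 14 mm thick, lying beside the lathe on the robot's side. Origin under its middle. Leave alone.
- chuck_key: Loose steel T-shaped chuck key, 85 x 70 x 11 mm, lying across the rails behind the tailstock. Origin under its middle. Leave alone.
- wax_tin: Loose round tin, diameter 71 mm, 28 mm high, on the bench beyond the lathe. Origin under its centre. Leave alone.
- glue_bottle: Loose white glue bottle, diameter 42 mm, 105 mm high, beyond the lathe. Origin under its centre. Leave alone.
- cork_sleeve: Loose cork grip sleeve, diameter 36 mm, 90 mm high, standing beyond the lathe. Origin under its centre. Leave alone.

How it is judged:
By the outcome, as a careful person would: the job done as asked, in the order asked, and still so for the second after the job is handed in, with the robot touching nothing.
It also fails if it takes over 58 s, if anything falls off the work surface, if the arm or the gripper's body presses on something with over 40 N, if the wrist force passes 120 N, or if a joint passes its speed limit or range.

## Working session

There is one attempt and no reset: what is moved stays moved. The work goes in short steps, Python scripts to look and compute and a tool call to move; the robot and the scene stay as the last step left them, time stands still between calls to the robot, and variables do not carry over. Pictures are saved under pics/ and viewed, about 8 in all and at most 12, crops included, and the job is handed in when it is done.

Besides the shell and the picture viewer there is one more tool, called by a JSON object that holds its "name" and its "arguments", one argument or row to a line. apply_moves: Moves the arm, as the interface text tells. Its arguments: {"type":"object","properties":{"series":{"type":"array"},"force":{"type":"number"}},"required":["series"]}

```bash
mkdir -p pics; cat > h.py <<'E'
from plant import *
import numpy as np, cv2
from scipy.spatial.transform import Rotation as R
def cam(n):
    c=read_camera(n); K=np.array(c["intrinsics"])
    if n!="wrist":
        Rm=R.from_rotvec(np.ravel(c["rvec"])).as_matrix(); t=np.ravel(c["tvec"]); return c["pixels"],K,Rm,t
    return c["pixels"],K,np.array(c["tool_from_camera"]),None
def ray(K,Rm,t,u,v):
    d=Rm.T@np.linalg.inv(K)@[u,v,1]; return -Rm.T@t,d/np.linalg.norm(d)
def onz(K,Rm,t,u,v,z):
    o,d=ray(K,Rm,t,u,v); return o+d*(z-o[2])/d[2]
def proj(K,Rm,t,p):
    q=K@(Rm@np.asarray(p)+t); return q[:2]/q[2]
def tri(a,b):
    (o1,d1),(o2,d2)=a,b
    s=np.linalg.lstsq(np.c_[d1,-d2],o2-o1,rcond=None)[0]
    p,q=o1+s[0]*d1,o2+s[1]*d2; return (p+q)/2,np.linalg.norm(p-q)
E
python3 - <<'E'
from h import *
s=read_state(); print(s)
for n in("scene","top"):
    p,K,Rm,t=cam(n); cv2.imwrite(f"pics/{n}0.png",cv2.resize(p,(800,600),interpolation=cv2.INTER_CUBIC)); print(n,K.tolist(),(-Rm.T@t),Rm.tolist())
    np.savez(n+".npz",p=p,K=K,R=Rm,t=t)
E
```

```text
{'t': 0.0, 'q': array([ 1.18560876e+00,  1.31192630e-01,  1.48927554e+00, -4.21210810e-06,
        1.52300438e+00, -8.54020597e-02]), 'dq': array([-0.00044996,  0.000593  , -0.00173388, -0.00056134, -0.00135938,
        0.00117239]), 'joint_torque': array([-3.51464856e-03, -5.59805775e+01, -4.91779375e+01,  7.64397718e-02,
        3.46838334e-02, -1.14540508e-04]), 'tool_pos': array([0.1769534 , 0.57271015, 0.21757072]), 'orientation': array([ 0.23386437,  1.55839387, -0.23674648]), 'force': array([-0.30379414,  0.579532  , -0.07232281]), 'wrist_torque': array([ 0.0338613 , -0.01929324,  0.03262916]), 'opening': 0.09320951862991309}
scene [[484.8276589364395, 0.0, 255.30497552482177], [0.0, 484.8276589364395, 199.1815356558533], [0.0, 0.0, 1.0]] [ 0.97401733 -0.44451764  0.93509263] [[0.6713569809502989, 0.7410386435722522, 0.011896758461725887], [0.6013273610863938, -0.5352595355559037, -0.5932138184544864], [-0.4332265099669847, 0.4054120845868745, -0.8049570378180139]]
top [[430.60439801080383, 0.0, 254.1158950201985], [0.0, 430.60439801080383, 193.73305592418643], [0.0, 0.0, 1.0]] [ 0.34930922 -0.03293287  1.06480012] [[-0.033144517556689575, -0.9994375354205562, 0.005104287258616558], [-0.9784526496375208, 0.0314063805185043, -0.20406874253555335], [0.20379365390818563, -0.011758063412445618, -0.9789432540099243]]
```

View pics/scene0.png

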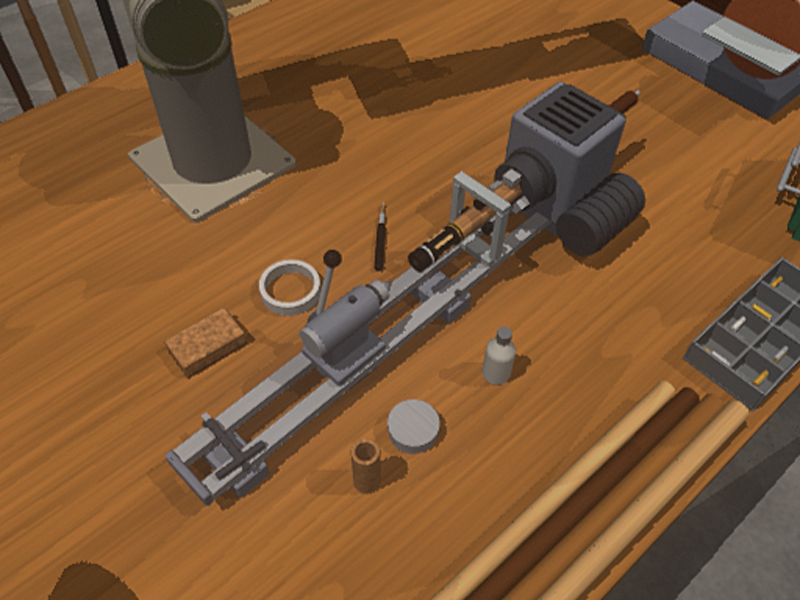

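View pics/top0.png

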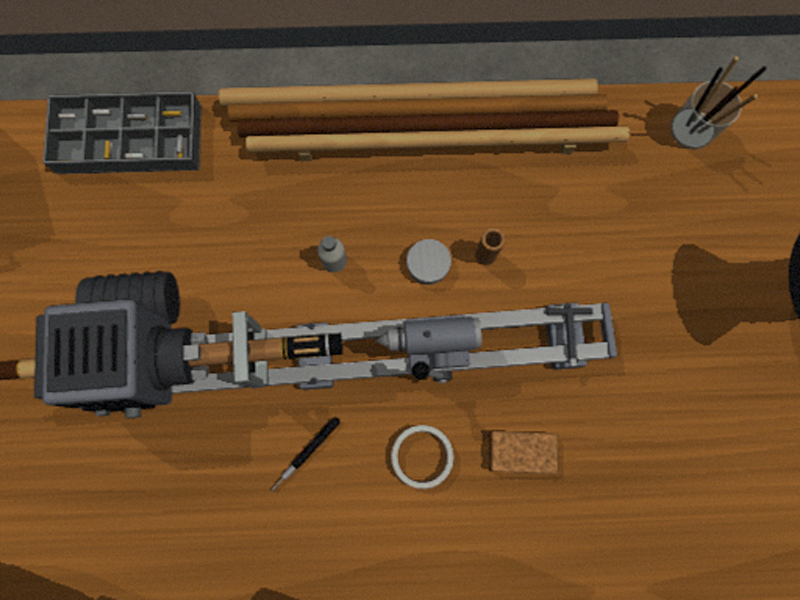

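The scene view shows the ball at about (332,258) and the tailstock's rear face near (318,345). In the top view the ball is at (420,370), the barrel's rear edge at x≈481 and the butt end near (341,344). I'll enlarge both to get sub-pixel picks.

```bash
python3 - <<'E'
from h import *
a=np.load("top.npz");p=a["p"]
c=p[185:260,200:400]; top=cv2.resize(c,(800,300),interpolation=cv2.INTER_CUBIC)
s=np.load("scene.npz")["p"][140:250,180:290]; 
sc=cv2.resize(s,(600,600),interpolation=cv2.INTER_CUBIC)
cv2.imwrite("pics/tc.png",top);cv2.imwrite("pics/sc.png",sc)
pts=[]
for n,(x0,x1,y0,y1) in {"scene":(200,225,155,180),"top":(258,280,226,248)}.items():
    a=np.load(n+".npz");g=a["p"][y0:y1,x0:x1].max(2)
    m=(g<60).astype(np.uint8)
    k,l,st,ce=cv2.connectedComponentsWithStats(m); i=1+np.argmax(st[1:,4]); print(n,st[i],ce[i]+[x0,y0])
    pts.append(ray(a["K"],a["R"],a["t"],*(ce[i]+[x0,y0])))
print(tri(*pts))
E
```

```text
scene [ 7  5 11 12 89] [212.19101124 165.08988764]
top [  0   0  22  19 211] [268.90047393 235.27962085]
(array([ 0.44509944, -0.07138189,  0.17951605]), np.float64(0.0006847801821150923))
```

View pics/tc.png

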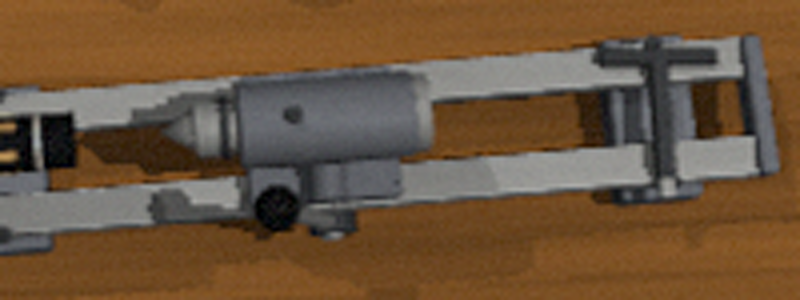

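View pics/sc.png

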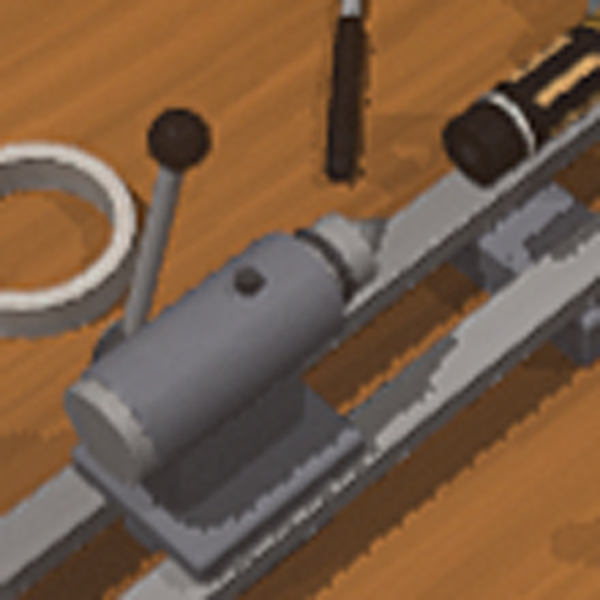

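```bash
python3 - <<'E'
from h import *
T=np.load("top.npz");S=np.load("scene.npz")
T=(T["K"],T["R"],T["t"]);S=(S["K"],S["R"],S["t"])
tp=lambda x,y:((x+.5)/4-.5+200,(y+.5)/4-.5+185)
sp=lambda x,y:((x+.5)/5.4545-.5+180,(y+.5)/5.4545-.5+140)
print("ball",tri(ray(*T,*tp(277,208)),ray(*S,*sp(180,139))))
print("rear",tri(ray(*T,*tp(431,115)),ray(*S,*sp(112,432))),onz(*S,*sp(112,432),.125))
print("tip",tri(ray(*T,*tp(165,138)),ray(*S,*sp(384,222))),onz(*T,*tp(165,138),.125),onz(*S,*sp(384,222),.125))
for n,a,b in(("far rail",(40,93),(745,37)),("near rail inner",(480,162),(755,137)),("near rail outer",(350,210),(755,177))):
    A,B=onz(*T,*tp(*a),.05),onz(*T,*tp(*b),.05); d=A-B; print(n,A,B,np.arctan2(d[1],d[0])*57.3)
A,B=onz(*T,*tp(240,121),.14),onz(*T,*tp(420,111),.14);d=A-B;print(A,B,np.arctan2(d[1],d[0])*57.3)
print("butt",onz(*T,*tp(75,140),.13),onz(*S,*sp(468,150),.125))
E
```

```text
ball (array([ 0.44321766, -0.07040915,  0.17694585]), np.float64(0.0015279065718727988))
rear (array([ 0.49900153, -0.15654415,  0.12664237]), np.float64(0.008681050838535861)) [ 0.50051926 -0.15238551  0.125     ]
tip (array([ 0.49044899, -0.01145123,  0.12189644]), np.float64(0.004070409316810125)) [ 0.488805   -0.01318534  0.125     ] [ 0.49332105 -0.01133604  0.125     ]
far rail [0.52947549 0.06229062 0.05      ] [ 0.5500263  -0.36262997  0.05      ] 92.77572223881415
near rail inner [ 0.47952092 -0.19798731  0.05      ] [ 0.48915792 -0.36277312  0.05      ] 93.35383520182555
near rail outer [ 0.45357504 -0.1194782   0.05      ] [ 0.46529304 -0.36045592  0.05      ] 92.79075852762873
[ 0.49457051 -0.05444466  0.14      ] [ 0.4969002  -0.15249858  0.14      ] 91.3677809821438
butt [0.48855395 0.03596351 0.13      ] [0.48818294 0.03835264 0.125     ]
```

```bash
cat >> h.py <<'E'
def lin(goal,k=0):
    s=read_state();M=R.from_rotvec(s["orientation"]).as_matrix()
    return (M.T@(np.asarray(goal)-s["tool_pos"])/.6).round(4)
E
python3 - <<'E'
from h import *
s=read_state();M=R.from_rotvec(s["orientation"]).as_matrix();print(M.round(3))
print("yaw y",np.degrees(np.arctan2(M[1,1],M[0,1])))
for g in([.441,0.0,.26],[.441,-.025,.157]): print(lin(g))
E
```

```text
[[-0.001  0.295  0.955]
 [-0.002  0.955 -0.295]
 [-1.    -0.002 -0.   ]]
yaw y 72.82586237330437
[-0.0693 -0.7822  0.7023]
[ 0.1024 -0.8217  0.7147]
```

{"name": "apply_moves", "arguments": {
  "series": [
    {"jaw":1,"linear":[-0.17,0,0],"roll":0},
    {"jaw":1,"linear":[-0.17,0,0],"roll":-0.3},
    {"jaw":1,"linear":[-0.17,-0.78,0.7],"roll":-0.667},
    {"jaw":1,"linear":[-0.17,-0.78,0.7],"roll":-0.667},
    {"jaw":1,"linear":[-0.17,-0.78,0.7],"roll":-0.667},
    {"jaw":1,"linear":[-0.17,-0.78,0.7],"roll":-0.667},
    {"jaw":1,"linear":[-0.17,-0.78,0.7],"roll":-0.667},
    {"jaw":1,"linear":[-0.17,-0.78,0.7],"roll":-0.667},
    {"jaw":1,"linear":[-0.17,-0.78,0.7],"roll":-0.667},
    {"jaw":1,"linear":[-0.17,-0.78,0.7],"roll":-0.667},
    {"jaw":1,"linear":[-0.17,-0.78,0.7],"roll":-0.667},
    {"jaw":1,"linear":[-0.17,-0.78,0.7],"roll":-0.667},
    {"jaw":1,"linear":[-0.17,-0.78,0.7],"roll":-0.667},
    {"jaw":1,"linear":[-0.17,-0.78,0.7],"roll":-0.667},
    {"jaw":1,"linear":[-0.17,-0.78,0.7],"roll":-0.667},
    {"jaw":1,"linear":[-0.17,-0.78,0.7],"roll":-0.667},
    {"jaw":1,"linear":[-0.17,-0.78,0.7],"roll":-0.667},
    {"jaw":1,"linear":[-0.17,-0.78,0.7],"roll":-0.667}
  ],
  "force": 20
}}

```text
t: 2.35
tool_pos: [0.44, 0.0022, 0.3205]
orientation: [-0.041, 1.571, 0.038]
force: [0.9, 0.2, 0.4]
opening: 0.0007
```

```bash
python3 - <<'E'
from h import *
s=read_state();M=R.from_rotvec(s["orientation"]).as_matrix();print(M.round(3),s["force"])
p,K,X,_=cam("wrist");print(K,X.round(4).tolist());cv2.imwrite("pics/w1.png",cv2.resize(p,(800,600),interpolation=cv2.INTER_CUBIC))
np.savez("wrist.npz",p=p,K=K,X=X,M=M,pos=s["tool_pos"])
print(lin([.442,-.025,.157]))
E
```

```text
[[-0.    -0.05   0.999]
 [-0.002  0.999  0.05 ]
 [-1.    -0.002 -0.   ]] [0.87423738 0.23602016 0.38071941]
[[297.31863964   0.         255.46733479]
 [  0.         297.31863964 187.57387415]
 [  0.           0.           1.        ]] [[-0.001, -0.2605, 0.9655, -0.1662], [1.0, -0.0011, 0.0008, 0.0018], [0.0009, 0.9655, 0.2605, -0.0717], [0.0, 0.0, 0.0, 1.0]]
[ 0.2726 -0.0449  0.0011]
```

View pics/w1.png

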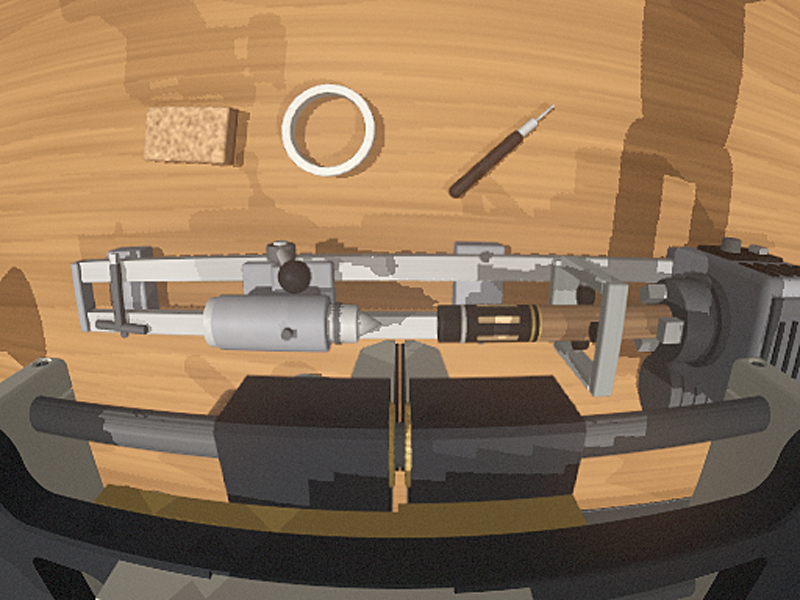

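The wrist view shows the ball at (294,276), barrel rear (206,321), tip (381,325) and butt end (438,322), with clear space ahead of the ball.

```bash
cat >> h.py <<'E'
def wray(K,X,M,pos,x,y,z):
    u=np.array([(x+.5)*.64-.5,(y+.5)*.64-.5])-K[:2,2]; r=np.linalg.norm(u);th=r/K[0,0]
    d=M@X[:3,:3]@np.r_[u/r*np.sin(th),np.cos(th)]; o=pos+M@X[:3,3]
    return o+d*(z-o[2])/d[2]
E
python3 - <<'E'
from h import *
a=np.load("wrist.npz");A=[a[k] for k in("K","X","M","pos")]
for n,x,y,z in(("ball",294,276,.177),("rear",206,321,.125),("tip",381,325,.125),("butt",438,322,.125),("rail far corner",90,312,.05)): print(n,wray(*A,x,y,z).round(4))
E
```

```text
ball [ 0.4429 -0.0692  0.177 ]
rear [ 0.499 -0.162  0.125]
tip [ 0.4934 -0.0085  0.125 ]
butt [0.4885 0.0383 0.125 ]
rail far corner [ 0.5262 -0.3526  0.05  ]
```

{"name": "apply_moves", "arguments": {
  "series": [
    {"jaw":1,"linear":[0.08,-0.047,0.0],"roll":0},
    {"jaw":1,"linear":[0.16,-0.047,0.0],"roll":0},
    {"jaw":1,"linear":[0.23,-0.047,0.0],"roll":0},
    {"jaw":1,"linear":[0.272,-0.047,0.0],"roll":0},
    {"jaw":1,"linear":[0.272,-0.047,0.0],"roll":0},
    {"jaw":1,"linear":[0.272,-0.047,0.0],"roll":0}
  ]
}}

```text
t: 3.15
tool_pos: [0.4421, -0.0264, 0.1587]
orientation: [-0.041, 1.569, 0.038]
force: [0.6, 0.2, 0.2]
opening: 0.0006
```

{"name": "apply_moves", "arguments": {
  "series": [
    {"jaw":1,"linear":[0.002,-0.01,0],"roll":0},
    {"jaw":1,"linear":[0.002,-0.02,0],"roll":0},
    {"jaw":1,"linear":[0.002,-0.03,0],"roll":0},
    {"jaw":1,"linear":[0.002,-0.04,0],"roll":0},
    {"jaw":1,"linear":[0.002,-0.05,0],"roll":0},
    {"jaw":1,"linear":[0.002,-0.06,0],"roll":0},
    {"jaw":1,"linear":[0.002,-0.07,0],"roll":0},
    {"jaw":1,"linear":[0.002,-0.08,0],"roll":0},
    {"jaw":1,"linear":[0.002,-0.09,0],"roll":0},
    {"jaw":1,"linear":[0.002,-0.1,0],"roll":0},
    {"jaw":1,"linear":[0.002,-0.11,0],"roll":0},
    {"jaw":1,"linear":[0.002,-0.12,0],"roll":0},
    {"jaw":1,"linear":[0.002,-0.13,0],"roll":0},
    {"jaw":1,"linear":[0.002,-0.14,0],"roll":0},
    {"jaw":1,"linear":[0.002,-0.15,0],"roll":0},
    {"jaw":1,"linear":[0.002,-0.155,0],"roll":0}
  ]
}}

```text
t: 5.15
tool_pos: [0.4466, -0.1196, 0.1574]
orientation: [-0.04, 1.57, 0.038]
force: [-0.1, 2.5, -1.3]
opening: 0.0002
```

Contact at about 2.5 N, so the lever is moving. I'll creep to the stop.

{"name": "apply_moves", "arguments": {
  "series": [
    {"jaw":1,"linear":[0.002,-0.006,0],"roll":0},
    {"jaw":1,"linear":[0.002,-0.011,0],"roll":0},
    {"jaw":1,"linear":[0.002,-0.016,0],"roll":0},
    {"jaw":1,"linear":[0.002,-0.021,0],"roll":0},
    {"jaw":1,"linear":[0.002,-0.024,0],"roll":0}
  ]
}}

```text
t: 5.78
tool_pos: [0.4472, -0.134, 0.1562]
orientation: [-0.04, 1.57, 0.038]
force: [-0.6, 3.6, -2.4]
opening: 0.0005
```

{"name": "apply_moves", "arguments": {
  "series": [
    {"jaw":1,"linear":[0,-0.003,0],"roll":0},
    {"jaw":1,"linear":[0,-0.006,0],"roll":0},
    {"jaw":1,"linear":[0,-0.006,0],"roll":0}
  ]
}}

```text
t: 6.15
tool_pos: [0.4474, -0.1378, 0.1562]
orientation: [-0.04, 1.57, 0.038]
force: [-0.2, 3.9, -2.0]
opening: 0.0007
```

{"name": "apply_moves", "arguments": {
  "series": [
    {"jaw":1,"linear":[0,-0.003,0],"roll":0},
    {"jaw":1,"linear":[0,-0.006,0],"roll":0},
    {"jaw":1,"linear":[0,-0.006,0],"roll":0}
  ]
}}

```text
t: 6.52
tool_pos: [0.4477, -0.1416, 0.1564]
orientation: [-0.04, 1.57, 0.038]
force: [-0.7, 3.7, -1.4]
opening: 0.0004
```

```bash
python3 - <<'E'
from h import *
print(read_state()["force"])
p,*S=cam("scene");np.savez("scene2.npz",p=p)
q=np.load("scene.npz")["p"]
a=np.hstack([cv2.resize(i[150:240,185:265],(400,450),interpolation=cv2.INTER_CUBIC) for i in(q,p)])
cv2.imwrite("pics/s2.png",a)
E
```

```text
[-0.6994662   3.7313812  -1.41897786]
```

View pics/s2.png

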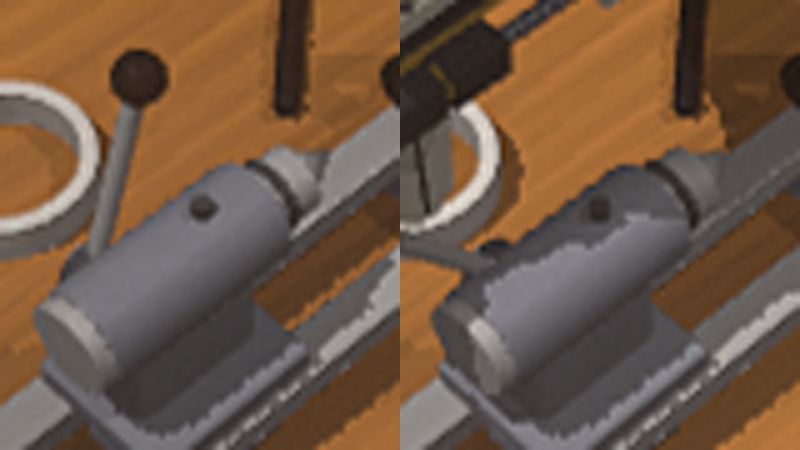

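The tailstock hasn't moved: the tip is at (325,160) in both panels. The lever leans back, and a steady 3.7 N suggests it isn't at the stop yet.

{"name": "apply_moves", "arguments": {
  "series": [
    {"jaw":1,"linear":[0,-0.003,0],"roll":0},
    {"jaw":1,"linear":[0,-0.006,0],"roll":0},
    {"jaw":1,"linear":[0,-0.006,0],"roll":0}
  ]
}}

```text
t: 6.95
tool_pos: [0.4478, -0.1452, 0.1564]
orientation: [-0.04, 1.57, 0.038]
force: [0.5, 4.5, -1.3]
opening: 0.0008
```

{"name": "apply_moves", "arguments": {
  "series": [
    {"jaw":1,"linear":[0,-0.003,0],"roll":0},
    {"jaw":1,"linear":[0,-0.006,0],"roll":0},
    {"jaw":1,"linear":[0,-0.006,0],"roll":0}
  ]
}}

```text
t: 7.32
tool_pos: [0.448, -0.1488, 0.1564]
orientation: [-0.04, 1.57, 0.037]
force: [-0.0, 3.4, -1.4]
opening: 0.0007
```

```bash
cat > tipcmp.py <<'E'
from h import *
# shift of tailstock in scene picture vs. start (template match on the live centre's front)
p,*_=cam("scene");q=np.load("scene.npz")["p"]
T=q[175:205,200:255]
r=cv2.matchTemplate(p[165:215,185:275],T,cv2.TM_CCOEFF_NORMED);print("shift",np.array(cv2.minMaxLoc(r)[3])-[15,10],r.max())
cv2.imwrite("pics/cmp.png",np.hstack([cv2.resize(i[150:240,165:245],(400,450),interpolation=cv2.INTER_CUBIC) for i in(q,p)]))
E
python3 tipcmp.py
```

```text
shift [0 0] 0.62256396
```

View pics/cmp.png

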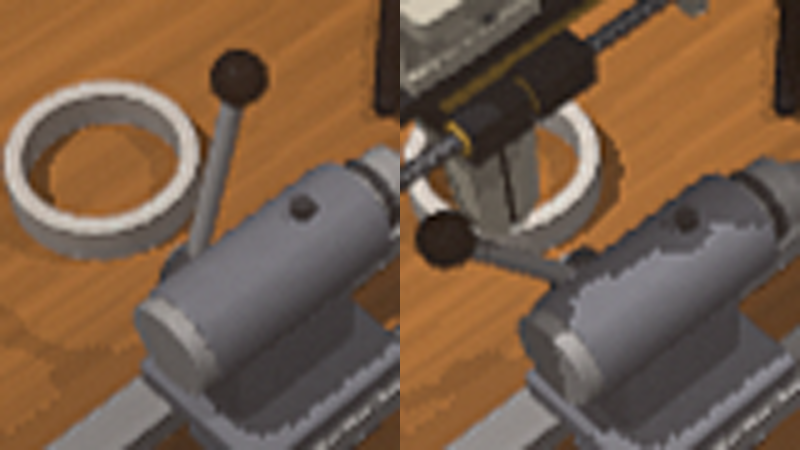

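The tailstock has now slid back about 8 mm (the barrel hole moved from (302,208) to (285,220)), so the lever is at its back stop and the clamp is free. I'll lift clear and go behind the barrel.

{"name": "apply_moves", "arguments": {
  "series": [
    {"jaw":1,"linear":[0,0.02,0],"roll":0},
    {"jaw":1,"linear":[-0.08,0.02,0],"roll":0},
    {"jaw":1,"linear":[-0.14,0.02,0],"roll":0},
    {"jaw":1,"linear":[-0.14,-0.04,0.04],"roll":0},
    {"jaw":1,"linear":[-0.14,-0.095,0.083],"roll":0},
    {"jaw":1,"linear":[-0.14,-0.095,0.083],"roll":0},
    {"jaw":1,"linear":[-0.14,-0.095,0.083],"roll":0}
  ]
}}

```text
t: 8.25
tool_pos: [0.5005, -0.2028, 0.2406]
orientation: [-0.04, 1.57, 0.037]
force: [1.1, -0.1, 0.1]
opening: 0.0008
```

```bash
python3 - <<'E'
from h import *
s=read_state();M=R.from_rotvec(s["orientation"]).as_matrix();print(s["tool_pos"],s["force"])
p,*S=cam("scene")
cv2.imwrite("pics/s3.png",cv2.resize(p[140:250,160:270],(600,600),interpolation=cv2.INTER_CUBIC))
E
```

```text
[ 0.50045183 -0.20277938  0.24059197] [ 1.14266303 -0.12636919  0.0652408 ]
```

View pics/s3.png

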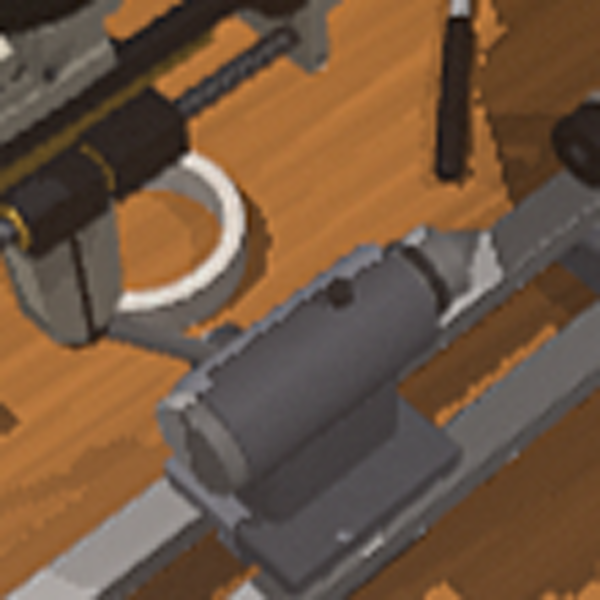

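Live centre tip near (483,237) and rear face near (203,450), and the fingers are behind and above. I'll descend, then approach.

{"name": "apply_moves", "arguments": {
  "series": [
    {"jaw":1,"linear":[0.08,0,0],"roll":0},
    {"jaw":1,"linear":[0.16,0,0],"roll":0},
    {"jaw":1,"linear":[0.209,0,0],"roll":0},
    {"jaw":1,"linear":[0.209,0,0],"roll":0},
    {"jaw":1,"linear":[0.209,0.01,0],"roll":0},
    {"jaw":1,"linear":[0.209,0.018,0],"roll":0},
    {"jaw":1,"linear":[0.209,0.026,0],"roll":0},
    {"jaw":1,"linear":[0.209,0.034,0],"roll":0},
    {"jaw":1,"linear":[0.209,0.042,0],"roll":0},
    {"jaw":1,"linear":[0.209,0.05,0],"roll":0},
    {"jaw":1,"linear":[0.209,0.056,0],"roll":0}
  ]
}}

```text
t: 9.68
tool_pos: [0.4993, -0.1702, 0.1162]
orientation: [-0.042, 1.568, 0.035]
force: [0.7, -6.2, 1.9]
opening: 0.0005
```

{"name": "apply_moves", "arguments": {
  "series": [
    {"jaw":1,"linear":[0.001,0.005,0],"roll":0},
    {"jaw":1,"linear":[0.001,0.01,0],"roll":0},
    {"jaw":1,"linear":[0.001,0.015,0],"roll":0},
    {"jaw":1,"linear":[0.001,0.02,0],"roll":0},
    {"jaw":1,"linear":[0.001,0.025,0],"roll":0},
    {"jaw":1,"linear":[0.001,0.03,0],"roll":0},
    {"jaw":1,"linear":[0.001,0.035,0],"roll":0},
    {"jaw":1,"linear":[0.001,0.04,0],"roll":0},
    {"jaw":1,"linear":[0.001,0.045,0],"roll":0},
    {"jaw":1,"linear":[0.001,0.05,0],"roll":0},
    {"jaw":1,"linear":[0.001,0.055,0],"roll":0}
  ]
}}

```text
t: 11.05
tool_pos: [0.4977, -0.1383, 0.1161]
orientation: [-0.044, 1.568, 0.033]
force: [-2.5, -6.1, 3.2]
opening: 0.0008
```

{"name": "apply_moves", "arguments": {
  "series": [
    {"jaw":1,"linear":[0,0.003,0],"roll":0},
    {"jaw":1,"linear":[0,0.006,0],"roll":0},
    {"jaw":1,"linear":[0,0.009,0],"roll":0}
  ]
}}

```text
t: 11.42
tool_pos: [0.4975, -0.1337, 0.1162]
orientation: [-0.045, 1.568, 0.032]
force: [-0.2, -5.0, -0.3]
opening: 0.0004
```

{"name": "apply_moves", "arguments": {
  "series": [
    {"jaw":1,"linear":[0,0.003,0],"roll":0},
    {"jaw":1,"linear":[0,0.006,0],"roll":0},
    {"jaw":1,"linear":[0,0.006,0],"roll":0}
  ]
}}

```text
t: 11.8
tool_pos: [0.4973, -0.1305, 0.1162]
orientation: [-0.045, 1.568, 0.031]
force: [0.4, -5.0, -1.1]
opening: 0.0006
```

{"name": "apply_moves", "arguments": {
  "series": [
    {"jaw":1,"linear":[0,0.003,0],"roll":0},
    {"jaw":1,"linear":[0,0.006,0],"roll":0},
    {"jaw":1,"linear":[0,0.006,0],"roll":0}
  ]
}}

```text
t: 12.18
tool_pos: [0.4971, -0.1272, 0.1162]
orientation: [-0.045, 1.568, 0.03]
force: [-0.5, -4.8, -1.1]
opening: 0.0008
```

{"name": "apply_moves", "arguments": {
  "series": [
    {"jaw":1,"linear":[0,0.003,0],"roll":0},
    {"jaw":1,"linear":[0,0.006,0],"roll":0},
    {"jaw":1,"linear":[0,0.006,0],"roll":0}
  ]
}}

```text
t: 12.55
tool_pos: [0.497, -0.1249, 0.1163]
orientation: [-0.047, 1.568, 0.028]
force: [1.1, -10.0, -2.6]
opening: 0.0003
```

{"name": "apply_moves", "arguments": {
  "series": [
    {"jaw":1,"linear":[0,0.003,0],"roll":0},
    {"jaw":1,"linear":[0,0.006,0],"roll":0},
    {"jaw":1,"linear":[0,0.006,0],"roll":0}
  ]
}}

```text
t: 12.92
tool_pos: [0.497, -0.1249, 0.1165]
orientation: [-0.051, 1.567, 0.023]
force: [2.2, -20.2, -4.5]
opening: 0.0003
```

Stopped at y = -0.125 while the force rose to 20 N. That matches the predicted home position (about -0.124). I'll back off and lift.

{"name": "apply_moves", "arguments": {
  "series": [
    {"jaw":1,"linear":[0,-0.03,0],"roll":0},
    {"jaw":1,"linear":[0,-0.07,0],"roll":0},
    {"jaw":1,"linear":[-0.08,-0.07,0],"roll":0},
    {"jaw":1,"linear":[-0.17,-0.07,0],"roll":0},
    {"jaw":1,"linear":[-0.2,-0.07,-0.04],"roll":0},
    {"jaw":1,"linear":[-0.2,-0.07,-0.083],"roll":0},
    {"jaw":1,"linear":[-0.2,-0.07,-0.083],"roll":0},
    {"jaw":1,"linear":[-0.2,-0.07,-0.083],"roll":0}
  ]
}}

```text
t: 13.92
tool_pos: [0.4491, -0.1669, 0.2368]
orientation: [-0.05, 1.567, 0.023]
force: [0.3, -0.3, -0.1]
opening: 0.0002
```

```bash
python3 - <<'E'
from h import *
s=read_state();M=R.from_rotvec(s["orientation"]).as_matrix();print(s["tool_pos"],s["force"],M.round(3))
print(lin([.447,-.162,.156]))
p,*S=cam("scene")
T=cam("top")[0]
cv2.imwrite("pics/s4.png",np.hstack([cv2.resize(p[120:240,180:300],(400,400),interpolation=cv2.INTER_CUBIC),cv2.resize(T[175:275,195:295],(400,400),interpolation=cv2.INTER_CUBIC)]))
E
```

```text
[ 0.44910616 -0.16687714  0.23681012] [ 0.3158785  -0.27704489 -0.13755067] [[ 0.004 -0.047  0.999]
 [-0.017  0.999  0.047]
 [-1.    -0.017  0.003]]
[ 0.1345  0.0106 -0.0036]
```

View pics/s4.png

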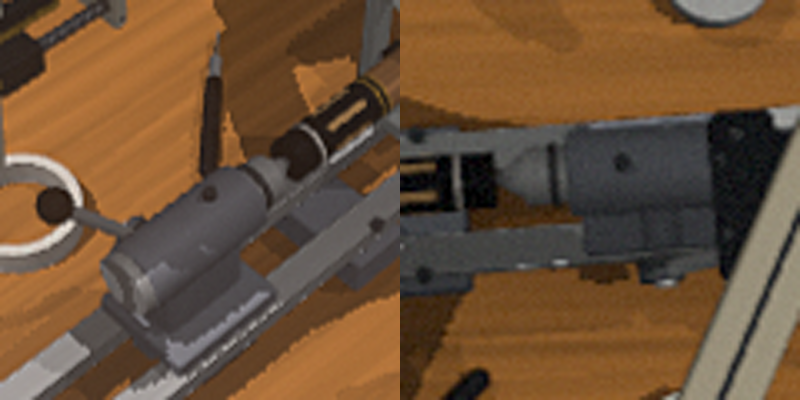

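The centre sits in the handle end in both views, and the lever leans back with its ball at scene crop (54,205). I'll descend behind the ball.

{"name": "apply_moves", "arguments": {
  "series": [
    {"jaw":1,"linear":[0.06,0.003,-0.003],"roll":0},
    {"jaw":1,"linear":[0.12,0.003,-0.003],"roll":0},
    {"jaw":1,"linear":[0.136,0.003,-0.003],"roll":0},
    {"jaw":1,"linear":[0.136,0.003,-0.003],"roll":0},
    {"jaw":1,"linear":[0.136,0.013,-0.003],"roll":0},
    {"jaw":1,"linear":[0.136,0.023,-0.003],"roll":0},
    {"jaw":1,"linear":[0.136,0.033,-0.003],"roll":0},
    {"jaw":1,"linear":[0.136,0.043,-0.003],"roll":0},
    {"jaw":1,"linear":[0.136,0.053,-0.003],"roll":0},
    {"jaw":1,"linear":[0.136,0.063,-0.003],"roll":0}
  ]
}}

```text
t: 15.28
tool_pos: [0.4479, -0.1329, 0.1573]
orientation: [-0.054, 1.562, 0.018]
force: [-0.0, -7.2, 8.0]
opening: 0.0004
```

{"name": "apply_moves", "arguments": {
  "series": [
    {"jaw":1,"linear":[0,0.01,0],"roll":0},
    {"jaw":1,"linear":[0,0.02,0],"roll":0},
    {"jaw":1,"linear":[0,0.03,0],"roll":0},
    {"jaw":1,"linear":[0,0.04,0],"roll":0},
    {"jaw":1,"linear":[0,0.05,0],"roll":0},
    {"jaw":1,"linear":[0,0.06,0],"roll":0},
    {"jaw":1,"linear":[0,0.07,0],"roll":0},
    {"jaw":1,"linear":[0,0.08,0],"roll":0},
    {"jaw":1,"linear":[0,0.09,0],"roll":0},
    {"jaw":1,"linear":[0,0.1,0],"roll":0},
    {"jaw":1,"linear":[0,0.11,0],"roll":0},
    {"jaw":1,"linear":[0,0.12,0],"roll":0},
    {"jaw":1,"linear":[0,0.12,0],"roll":0}
  ]
}}

```text
t: 16.9
tool_pos: [0.4442, -0.0602, 0.1552]
orientation: [-0.054, 1.563, 0.02]
force: [-0.4, -0.2, -1.0]
opening: 0.0007
```

```bash
python3 -c "
from h import *
s=read_state();print(s['tool_pos'],s['force'],R.from_rotvec(s['orientation']).as_matrix().round(3));print(lin([.4415,-.042,.156]))"
```

```text
[ 0.444223   -0.06019622  0.15519377] [-0.42408365 -0.21858691 -0.95027257] [[ 0.008 -0.047  0.999]
 [-0.022  0.999  0.047]
 [-1.    -0.022  0.007]]
[-0.002   0.0305 -0.0031]
```

{"name": "apply_moves", "arguments": {
  "series": [
    {"jaw":1,"linear":[0,0.006,0],"roll":0},
    {"jaw":1,"linear":[0,0.012,0],"roll":0},
    {"jaw":1,"linear":[0,0.018,0],"roll":0},
    {"jaw":1,"linear":[0,0.021,0],"roll":0}
  ]
}}

```text
t: 17.4
tool_pos: [0.4434, -0.0475, 0.1547]
orientation: [-0.055, 1.563, 0.019]
force: [0.9, -4.0, -2.8]
opening: 0.0005
```

{"name": "apply_moves", "arguments": {
  "series": [
    {"jaw":1,"linear":[0,0.004,0],"roll":0},
    {"jaw":1,"linear":[0,0.008,0],"roll":0},
    {"jaw":1,"linear":[0,0.008,0],"roll":0}
  ]
}}

```text
t: 17.77
tool_pos: [0.4431, -0.0425, 0.1546]
orientation: [-0.055, 1.564, 0.02]
force: [0.1, -4.1, -2.1]
opening: 0.0001
```

{"name": "apply_moves", "arguments": {
  "series": [
    {"jaw":1,"linear":[0,0.004,0],"roll":0},
    {"jaw":1,"linear":[0,0.008,0],"roll":0},
    {"jaw":1,"linear":[0,0.008,0],"roll":0}
  ]
}}

```text
t: 18.15
tool_pos: [0.4429, -0.0391, 0.1545]
orientation: [-0.057, 1.563, 0.017]
force: [0.6, -12.5, -4.9]
opening: 0.0006
```

{"name": "apply_moves", "arguments": {
  "series": [
    {"jaw":1,"linear":[0,0.004,0],"roll":0},
    {"jaw":1,"linear":[0,0.008,0],"roll":0},
    {"jaw":1,"linear":[0,0.008,0],"roll":0}
  ]
}}

```text
t: 18.52
tool_pos: [0.4429, -0.0388, 0.1546]
orientation: [-0.062, 1.563, 0.009]
force: [2.0, -26.7, -5.9]
opening: 0.0006
```

Stop reached: 27 N with no further travel, at y = -0.039 (predicted -0.038 to -0.042). I'll retreat and check.

{"name": "apply_moves", "arguments": {
  "series": [
    {"jaw":1,"linear":[0,-0.03,0],"roll":0},
    {"jaw":1,"linear":[0,-0.06,0],"roll":0},
    {"jaw":1,"linear":[-0.08,-0.06,0],"roll":0},
    {"jaw":1,"linear":[-0.18,-0.06,0],"roll":0},
    {"jaw":1,"linear":[-0.28,-0.1,0],"roll":0},
    {"jaw":1,"linear":[-0.3,-0.3,0],"roll":0},
    {"jaw":1,"linear":[-0.3,-0.4,0],"roll":0},
    {"jaw":1,"linear":[-0.3,-0.4,0],"roll":0},
    {"jaw":1,"linear":[-0.3,-0.4,0],"roll":0},
    {"jaw":1,"linear":[-0.3,-0.4,0],"roll":0}
  ]
}}

```text
t: 19.77
tool_pos: [0.4525, -0.2717, 0.3426]
orientation: [-0.061, 1.563, 0.01]
force: [-0.3, 0.9, 0.7]
opening: 0.0003
```

```bash
python3 - <<'E'
from h import *
s=read_state();print(s["tool_pos"],s["force"],s["t"])
p,*S=cam("scene");T,*Q=cam("top")
np.savez("fin.npz",p=p,T=T)
cv2.imwrite("pics/s5.png",np.hstack([cv2.resize(p[120:240,180:300],(400,400),interpolation=cv2.INTER_CUBIC),cv2.resize(T[165:265,195:295],(400,400),interpolation=cv2.INTER_CUBIC)]))
E
```

```text
[ 0.45249334 -0.27174677  0.34261021] [-0.25837652  0.86831061  0.73432726] 19.775
```

View pics/s5.png

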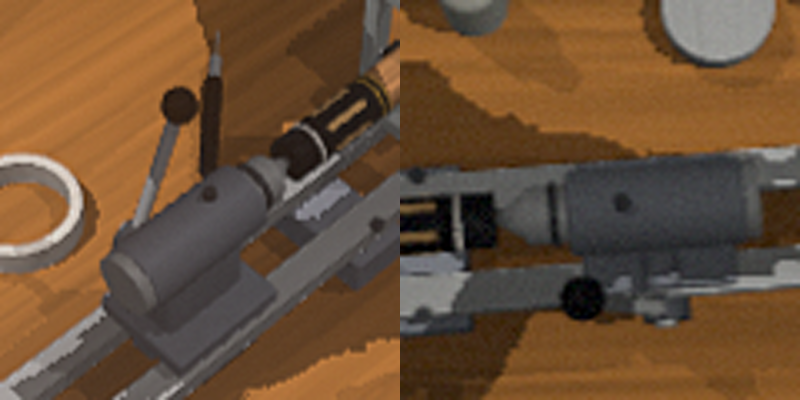

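The tailstock hasn't shifted since it went home (barrel hole at (208,192) in both pictures). The lever leans forward with its ball at (179,104) scene and (583,298) top. I'll do a final numeric check and hand in.

```bash
python3 - <<'E'
from h import *
T=np.load("top.npz");S=np.load("scene.npz");F=np.load("fin.npz")
A=lambda a:(a["K"],a["R"],a["t"])
b,e=tri(ray(*A(T),195+183.5/4-.5,165+298.5/4-.5),ray(*A(S),180+179.5/3.333-.5,120+104.5/3.333-.5))
print("ball",b,e)
for n,(x,y,w,h) in {"tape":(245,265,50,55),"cork":(305,268,60,40),"knife":(168,260,55,60),"tin":(255,148,40,38),"glue":(200,148,25,28),"sleeve":(302,144,24,28),"key":(345,192,40,45)}.items():
    r=cv2.matchTemplate(F["T"][y-8:y+h+8,x-8:x+w+8],T["p"][y:y+h,x:x+w],cv2.TM_CCOEFF_NORMED);print(n,np.array(cv2.minMaxLoc(r)[3])-8,r.max().round(2))
E
```

```text
ball [ 0.44012687 -0.01161526  0.17440399] 0.0011009315634432793
tape [0 0] 0.99
cork [0 0] 0.17
knife [0 0] 0.69
tin [0 0] 1.0
glue [0 0] 0.99
sleeve [0 0] 0.99
key [-1  0] 0.35
```

```bash
python3 -c "
from plant import *
print(close_job())"
```

```text
the job is handed in; nothing more can be done
None
```

The live centre is home in the handle and the tailstock is clamped there. I handed the job in at about 20 s, with the arm lifted clear and touching nothing.

- **Freeing the clamp:** I pushed the lever back to its stop with the closed fingertips. At the end of that push the tailstock slid back about 8 mm, which showed that the clamp was free.
- **Seating the centre:** I pushed on the barrel's rear face at about 5 N until it stopped moving and the force rose to 20 N. It stopped within about 1 mm of the predicted home position.
- **Clamping:** I pushed the lever forward to its stop, where the force reached 27 N with no further travel.

**Last checks:**
- **Lever:** the ball was measured at y = -0.012 m and 174 mm above the bench. About -0.0125 m and 173 mm were expected when clamped.
- **Tailstock:** it did not shift visibly while being clamped, and the cone is in the handle's end in both views.
- **Loose things:** tape, tin, glue bottle and sleeve matched their starting positions exactly. The knife showed no shift, but the match was weaker (0.69).
- **Not confirmed:** the matches for the sanding block (0.17) and chuck key (0.35) were too poor to use, probably because the arm or its shadow covered them in the last picture. The fingers were not taken to either of them.

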